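Spin the potter's wheel and brake it with its hole in the guard's slot

ROBOT

A 6-joint arm with a two-finger parallel gripper is mounted at the origin on the work surface. World frame = base frame: x ahead of the robot, y to its left, z up, the work surface at z = 0. Lengths are in mm, angles in rad, forces in N, time in s.
With the tool pointing down it reaches from about 375 to 900 mm from the base axis. Payload 3.1 kg.
Tool frame: the origin (TCP) lies midway between the tips of the shut fingers; the grasp point (between the pads) lies 19 mm behind it; x points along the fingers, y is the direction in which the jaws open and shut, and the axes are right-handed (so a half turn about x gives the same grasp; the last joint's range is limited). The gripper opens to 85 mm and grips with 20 to 120 N. Pads are 22 mm wide; open, the fingers measure 114 mm over their backs; the gripper's body (76 mm by 85 mm) begins 54 mm behind the grasp point. The pads swing forward as they close: fully open they stand 13 mm farther back than shut.
Start: joints at [1.063, 0.527, 1.433, -0, 1.181, -0.178], TCP at [201.776, 591.509, 231.31] pointing down, gripper open.
Joint ranges: [-3.08, 3.08], [-0.75, 2.2], [0.22, 2.44], [-1.43, 4.57], [0, 2.65], [-2.85, 2.85]. Speed limits (rad/s): [2.79, 2.79, 3.14, 3.14, 3.14, 3.14].

INTERFACE

Orientations are given as a unit quaternion [w, x, y, z].
In Python, from rig import readout, eyes, bot gives the robot as it stands. The module is installed in compiled form; this text tells all that it offers.
- The arm moves only by the tool send_rows, never from a script. Its argument "plan" is text: rows parted by semicolons, each of 4 numbers parted by spaces: the shift along the tool's x, y, z in units of 30 mm (1.0 is 30 mm), then the turn about the tool's x in units of 10 degrees (1.0 is 10 degrees). A call has 1 to 5 rows; each row shifts and turns the pose as measured when the row begins, along the tool's axes as they then stand; what a row does not reach is not made up. A row lasts 1/8 s, in which the tool goes at most 62.5 mm and 10.7 degrees, less where a joint would pass 70% of its speed; a pose out of reach is approached as far as the arm can. A call is refused whole if a number of a shift passes 1 or a number of a turn 1, either way. A call with a gripper value outside its range is refused whole. "hand" is the closure, from -1 (fully open) to 1 (shut), set as the call begins (left out, the last holds). The fingers move at their own pace and stop on an object; "grip_force" is the grip in N (left out, the last holds). Time passes only in rows, so rows that do not move let the fingers close. It gives the time, the measured TCP pose, the force and the opening at its end, in the units of the state.
- readout.read_state(): the state, without advancing time (a new reading comes with each control period).
- eyes.camera(name): name is "scene" or "top" or "wrist"; returns a dict with "img" (480x640x3 uint8, blue, green, red), "depth" (480x640 float32, mm along the optical axis (not along the pixel's ray), 0 where there is no reading), "mtx" (3x3 intrinsics, pixels), "D" ([k1, k2, p1, p2, k3] as OpenCV has them; the pictures are not rectified), "origin" and "orientation" of the camera in the world; the wrist camera has in their place "hand_eye" (4x4, takes a point from camera to tool coordinates, whose origin is the TCP and whose axes are the tool frame's). Camera axes: x right, y up, looking along -z (the intrinsics and any distortion apply to the point x, -y, -z); pixel columns grow to the right and rows downward; lengths in mm; the calibration is good to about 2 mm. A picture is of the moment at which its call begins: read the wrist's pose just before it.
- bot.close_job(): hands the job in, once; it reports no verdict.
The state is a dict: "time": time; "q": joint angles; "dq": joint speeds; "effort": joint torques, N m; "ee_pos": TCP position; "eef_rot": TCP orientation; "contact_force": force on the tool from outside, world axes, zero at the start; "torque": the same for the moment, N m; "grip_width": finger opening in mm.
Only numpy, scipy, OpenCV 4.12 (cv2) and the standard library are available. Lean on these libraries where they do the work, as an engineer would, in place of code of your own. Each camera call takes 0.05 s, during which the arm holds its last target. There are 200 camera calls.

TASK

Give the bare aluminium potter's wheel a spin (it has a black peg to push on) and let go, so that it runs free at a turn in ten seconds or quicker. Then slow it by touching it while it is still turning, so that it comes to rest with its yellow-ringed hole inside the slot of the red guard, ready to be pinned; leave it standing there. Do not touch the idle wheel with the vase.

Things in the scene. Friction and masses are not known exactly. Their poses are not given: they have to be found in the camera images.
- wheel: Aluminium disc, 220 mm across, 14 thick, free to turn on an upright axis; origin on the axis at its flat top, 100 mm above table; x points to the hole, z up. Black peg 14 mm wide, 28 high on top, 50 mm from the axis along y (90 deg ahead of the hole, counter-clockwise). Inertia 0.02 kg m2; spun at 1.5 rad/s it runs 20 s or more. A few N near the rim stop it at once or drag it; it stays put.
- hole (a point): Centre of the locking hole in the wheel's top face, 90 mm from the axis: a black hole 16 mm across in a painted yellow ring 28 mm across, flush with it. Goes round with the wheel.
- slot (a point): Middle of the fixed red guard's slot, at the height of the wheel's top, 90 mm from its axis; x points outward from the axis. The slot is 50 mm wide, open to the axis, between two prongs 18 wide, 6 thick that reach over the rim to 70 mm from the axis, undersides 10 mm above the wheel. Its red upright stands 147 to 169 mm from the axis. The rest of the wheel is open from above.
- idle: Idle dark steel wheel, 190 mm across, top face 100 mm above the table, fixed, with a pinkish vase 104 mm wide and 120 mm tall on it (top at 220 mm); origin on the table under its axis. On the other side (left or right) of the bench from the spinning wheel. Not to be touched.

How it is judged (in metres and radians):
On the way, in this order (a step that is already met when the one before it is completed fails the run):
1. the wheel runs free for half a second, not touched, at about a turn in ten seconds or quicker (angular speed of wheel above 0.55 rad/s and contact force between the fingers and wheel below 0.1 N), for 0.5 s.
2. then the wheel is touched with the fingers while it is still turning (contact force between the fingers and wheel above 0.2 N and angular speed of wheel above 0.2 rad/s).
At the end, for the whole second after the job is handed in: the wheel has come to rest (turning slower than 0.06 rad/s) and is let go, with the centre of its hole within 18 mm (about 11 degrees) of the middle of the slot, that is, the whole black hole between the prongs (horizontal distance between hole and slot below 0.018 m and angular speed of wheel below 0.06 rad/s and contact force between the fingers and wheel below 0.1 N); the robot touches nothing.
It fails at once if the robot touches the idle wheel or its vase (contact force between any of the arm, the fingers and idle above 0.5 N).
It also fails if it takes over 54 s, if anything falls off the work surface, if the arm or the gripper's body presses on something with over 40 N, if the wrist force passes 120 N, or if a joint passes its speed limit or range.

## Working session

There is one attempt and no reset: what is moved stays moved. The work goes in short steps, Python scripts to look and compute and a tool call to move; the robot and the scene stay as the last step left them, time stands still between calls to the robot, and variables do not carry over. Pictures are saved under pics/ and viewed, about 8 in all and at most 12, crops included, and the job is handed in when it is done.

Besides the shell and the picture viewer there is one more tool, called after "Request:" as a command line: name --argument value ..., lists and objects as JSON in quotes. send_rows: Moves the arm, as the interface text tells. Its arguments: {"type":"object","properties":{"plan":{"type":"string"},"hand":{"type":"number"},"grip_force":{"type":"number"}},"required":["plan"]}

```bash
mkdir -p pics
cat > h.py <<'E'
import numpy as np, cv2
from scipy.spatial.transform import Rotation as R
from rig import readout, eyes, bot
def pose(s):
    q=s["eef_rot"]; return R.from_quat([q[1],q[2],q[3],q[0]]).as_matrix(), np.array(s["ee_pos"],float)
def cam(name):
    s=readout.read_state(); c=eyes.camera(name)
    if name=="wrist":
        Rt,p=pose(s); H=np.array(c["hand_eye"],float); c["Rw"]=Rt@H[:3,:3]; c["o"]=Rt@H[:3,3]+p
    else:
        q=c["orientation"]; c["Rw"]=R.from_quat([q[1],q[2],q[3],q[0]]).as_matrix(); c["o"]=np.array(c["origin"],float)
    c["t"]=s["time"]
    return c
def rays(c,px):
    u=cv2.undistortPoints(np.array(px,float).reshape(-1,1,2),np.array(c["mtx"],float),np.array(c["D"],float)).reshape(-1,2)
    return np.c_[u[:,0],-u[:,1],-np.ones(len(u))]@c["Rw"].T
def onz(c,px,z):
    d=rays(c,px); return c["o"]+d*((z-c["o"][2])/d[:,2])[:,None]
def bydepth(c,px):
    px=np.array(px).reshape(-1,2); d=rays(c,px); return c["o"]+d*c["depth"][px[:,1].astype(int),px[:,0].astype(int)][:,None]
E
python3 - <<'E'
from h import *
print(readout.read_state())
for n in ("scene","top"):
    c=cam(n); cv2.imwrite(f"pics/{n}0.png",c["img"]); print(n,c["o"],c["Rw"].round(3).tolist())
E
```

```text
{'time': 0.0, 'q': array([ 1.06348719e+00,  5.28479698e-01,  1.43390110e+00, -8.96105022e-06,
        1.18140983e+00, -1.78519201e-01]), 'dq': array([ 2.28781670e-04, -9.45512074e-04,  5.47245161e-04,  3.96573322e-04,
       -6.16780496e-05, -3.75783605e-04]), 'effort': array([-1.79057056e-04, -4.42359102e+01, -1.78022200e+01, -1.88273561e-04,
        8.38816253e-03,  4.96126191e-06]), 'ee_pos': array([201.44194221, 590.88697209, 230.32569711]), 'eef_rot': array([ 0.6973145 ,  0.1149878 ,  0.69783156, -0.11645349]), 'contact_force': array([ 0.0163024 , -0.4128029 , -0.57384714]), 'torque': array([-0.02700178,  0.03383179,  0.01101094]), 'grip_width': 85.23481047186853}
scene [889.62527307 378.28167443 570.20210916] [[-0.785, -0.464, 0.411], [0.62, -0.576, 0.532], [-0.01, 0.673, 0.74]]
top [509.62402336  11.35846957 890.24464031] [[0.006, 0.995, -0.103], [-0.999, 0.01, 0.038], [0.039, 0.102, 0.994]]
```

View pics/top0.png

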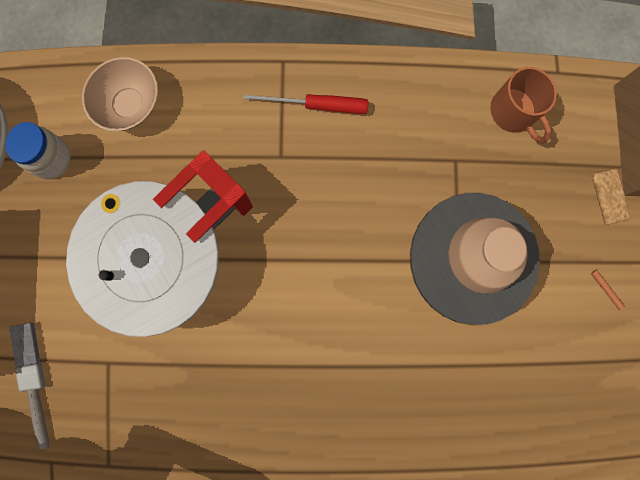

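View pics/scene0.png

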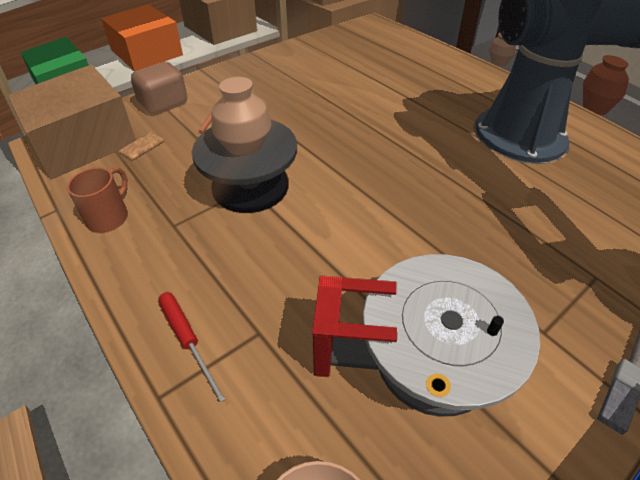

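The top view shows the wheel's axis at (141,258), its hole at (111,204), its peg base near (105,275), the prong tips at about (160,205) and (193,239), and the idle wheel on the right. In the scene view the axis is at (452,320), the hole at (438,385) and the peg at (495,326).

Run:
```python
from h import *
def tri(c1,p1,c2,p2):
    a=rays(c1,[p1])[0];b=rays(c2,[p2])[0]
    s=np.linalg.lstsq(np.c_[a,-b],c2["o"]-c1["o"],rcond=None)[0]
    return (c1["o"]+a*s[0]).round(1),(c2["o"]+b*s[1]).round(1)
t=cam("top");s=cam("scene")
for n,a,b in [("axis",(140,258),(452,320)),("hole",(111,204),(438,385)),("pegtop",(104,275),(497,320))]: print(n,tri(t,a,s,b))
# automatic wheel: hole centroid by yellow, guard red
for c in (t,s):
    hsv=cv2.cvtColor(c["img"],cv2.COLOR_BGR2HSV)
    y=cv2.inRange(hsv,(20,150,120),(32,255,255)); n,l,st,ce=cv2.connectedComponentsWithStats(y); i=1+np.argmax(st[1:,4]); x,yy,w,h=st[i,:4]; ctr=(x+w/2-.5,yy+h/2-.5)
    print("yellow",ctr,st[i],onz(c,[ctr],100).round(1))
print("axis z100",onz(t,[(140,258)],100),onz(s,[(452,320)],100))
px=[(154,204),(163,209),(187,239),(197,241)]  # tips top view
print("tips z116",onz(t,[(158,205),(192,239)],116).round(1), onz(s,[(396,287),(396,334)],116).round(1))
print("upright corners z116",onz(t,[(204,152),(243,192)],116).round(1))
for n,c,p in [("axis",t,(140,262)),("vase",t,(505,248)),("upright",t,(225,172))]: print(n,bydepth(c,[p]).round(1))
st=readout.read_state(); print(pose(st)[0].round(3).tolist(),st["time"])
```

```text
axis (array([576.7, 247.3,  97.5]), array([576. , 248.2,  97.7]))
hole (array([653.7, 294.1,  95.5]), array([653.3, 294.6,  95.6]))
pegtop (array([550.8, 289.8, 122.7]), array([550.8, 289.8, 122.7]))
yellow (np.float64(109.5), np.float64(203.0)) [101 194  18  19 177] [[654.3 294.9 100. ]]Traceback (most recent call last):
  File "<stdin>", line 11, in <module>
    return _wrapfunc(a, 'argmax', axis=axis, out=out, **kwds)
    return bound(*args, **kwds)
ValueError: attempt to get argmax of an empty sequence
```

Run:
```python
from h import *
t=cam("top");s=cam("scene")
ax=np.array([576.5,247.5])
for n,c,p in [("t tips",t,[(158,205),(192,239)]),("s tips",s,[(396,287),(396,334)]),("t up",t,[(204,152),(243,192)])]:
    w=onz(c,p,116)[:,:2]; d=w-ax; m=d.mean(0); print(n,w.round(1).tolist(),np.linalg.norm(d,axis=1).round(1),np.degrees(np.arctan2(m[1],m[0])).round(1))
hsv=cv2.cvtColor(t["img"],cv2.COLOR_BGR2HSV); r=cv2.inRange(hsv,(0,170,60),(6,255,255))|cv2.inRange(hsv,(174,170,60),(180,255,255))
r[:, :140]=0; r[:140]=0; r[:,300:]=0
v,u=np.nonzero(r); W=bydepth(t,np.c_[u,v]); W=W[(W[:,2]>108)&(W[:,2]<125)]; m=W[:,:2].mean(0)-ax; print(len(W),np.median(W[:,2]),np.degrees(np.arctan2(m[1],m[0])))
for n,p in [("axis",(140,268)),("vase",(505,248)),("upright",(225,172))]: print(n,bydepth(t,[p]).round(1))
st=readout.read_state(); print(pose(st)[0].round(3).tolist(),st["ee_pos"],st["time"])
```

```text
t tips [[648.7, 219.5], [601.9, 170.2]] [77.4 81.4] -47.2
s tips [[605.7, 175.8], [653.9, 224.1]] [77.4 80.8] -41.7
t up [[724.0, 158.0], [667.5, 101.9]] [172.5 171.8] -44.6
2538 116.08729545997608 -44.77162486838129
axis [[562.3 245.3 102.3]]
vase [[ 582.4 -226.4  220.4]]
upright [[695.2 127.4 117.3]]
[[-0.0, 0.323, 0.946], [-0.001, 0.946, -0.323], [-1.0, -0.001, -0.0]] [201.66294257 591.32795035 230.95616701] 0.3
```

Request:
send_rows --plan "0 0 0 -1;0 0 0 -0.9;0 -1 1 0;0 -1 1 0;0 -1 1 0" --hand 1 --grip_force 30

```text
time: 0.92
ee_pos: [292.9, 502.7, 230.5]
eef_rot: [0.707, -0.007, 0.707, 0.007]
contact_force: [0.3, -0.1, -0.6]
grip_width: 0.2
```

Request:
send_rows --plan "0 -1 1 0;0 -1 1 0;0 -1 1 0;0 -1 1 0;0 0 0 0"

```text
time: 1.55
ee_pos: [421.3, 379.5, 230.7]
eef_rot: [0.708, -0.006, 0.707, 0.006]
contact_force: [-0.0, 1.1, -0.1]
grip_width: 0.0
```

Request:
send_rows --plan "0 -1 1 0;0 -1 1 0;0 -0.9 1 0;0 0 0 0"

```text
time: 2.05
ee_pos: [513.1, 294.5, 230.6]
eef_rot: [0.707, -0.006, 0.707, 0.008]
contact_force: [-0.2, -0.3, -0.7]
grip_width: -0.0
```

Request:
send_rows --plan "1 0 0 0;1 0 0 0;1 0 0 0;0.7 0 0 0;0 0 0 0"

```text
time: 2.68
ee_pos: [507.5, 301.1, 117.5]
eef_rot: [0.706, -0.007, 0.708, 0.011]
contact_force: [-0.6, -0.9, -0.1]
grip_width: 0.0
```

Run:
```python
from h import *
c=cam("top"); im=c["img"][150:370,30:320]; cv2.imwrite("pics/t1.png",cv2.resize(im,None,fx=2.5,fy=2.5)); print(readout.read_state()["ee_pos"])
```

```text
[508.2689173  301.34036352 118.49693983]
```

View pics/t1.png

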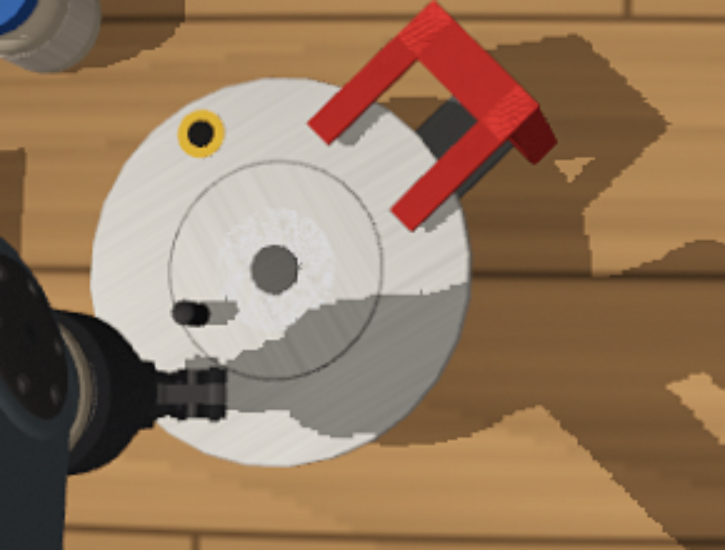

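The crop shows the shut fingers at (200,393), directly behind the peg at (190,313), with the push path toward +x clear.

Request:
send_rows --plan "0.4 -0.28 0 0;0 0 0 0;0 0 0.1 0;0 0 0.1 0;0 0 0.1 0"

```text
time: 3.35
ee_pos: [519.5, 294.1, 109.2]
eef_rot: [0.709, -0.006, 0.705, 0.012]
contact_force: [-0.1, -0.5, -0.4]
grip_width: 0.3
```

Request:
send_rows --plan "0 0 0.12 0;0 0 0.15 0;0 0 0.18 0;0 0 0.2 0;0 0 0.22 0"

```text
time: 3.98
ee_pos: [544.5, 295.5, 108.8]
eef_rot: [0.707, -0.005, 0.707, 0.012]
contact_force: [-0.5, 0.2, 0.4]
grip_width: -0.2
```

Request:
send_rows --plan "0 0 0.24 0;0 0 0.24 0;0 0 0.24 0;0 0 0.24 0;0 0 -0.5 0"

```text
time: 4.6
ee_pos: [563.8, 295.4, 109.2]
eef_rot: [0.709, -0.005, 0.705, 0.012]
contact_force: [-0.5, 0.8, -0.2]
grip_width: 0.2
```

```bash
cat >> h.py <<'E'
AX=np.array([576.5,247.5])
def holeang():
    c=cam("top"); hsv=cv2.cvtColor(c["img"],cv2.COLOR_BGR2HSV); m=cv2.inRange(hsv,(18,120,80),(34,255,255)); m[:170]=0; m[345:]=0; m[:,:60]=0; m[:,225:]=0
    n,l,st,ce=cv2.connectedComponentsWithStats(cv2.morphologyEx(m,cv2.MORPH_CLOSE,np.ones((9,9),np.uint8)))
    if n<2: return c["t"],None
    i=1+np.argmax(st[1:,4]); w=onz(c,[ce[i]],100)[0,:2]-AX
    return round(c["t"],3),np.degrees(np.arctan2(w[1],w[0])).round(1),np.linalg.norm(w).round(1),st[i,4]
E
python3 -c "
from h import *
for i in range(4): print(holeang())
print(readout.read_state()['ee_pos'])"
```

```text
(4.6, np.float64(-31.5), np.float64(89.8), np.int32(167))
(4.65, np.float64(-33.0), np.float64(90.7), np.int32(264))
(4.7, np.float64(-36.3), np.float64(90.9), np.int32(289))
(4.75, np.float64(-40.1), np.float64(90.7), np.int32(290))
[561.01306871 295.54738037 108.97235873]
```

Request:
send_rows --plan "0 0 0 1;0 0 0 1;0 0 0 1;0 0.3 0.7 0;0 0.3 0.7 0"

```text
time: 5.42
ee_pos: [604.4, 291.5, 109.7]
eef_rot: [0.683, 0.182, 0.685, -0.176]
contact_force: [-0.5, -0.4, 0.4]
grip_width: -0.3
```

Request:
send_rows --plan "0 0 0 0"

```text
time: 5.55
ee_pos: [605.8, 291.3, 109.8]
eef_rot: [0.684, 0.183, 0.684, -0.176]
contact_force: [1.1, -1.1, 0.6]
grip_width: 0.1
```

```bash
python3 -c "
from h import *
for i in range(3): print(holeang())
s=readout.read_state();print(s['ee_pos'],pose(s)[0][:,2],s['time'])"
```

```text
(5.55, np.float64(-100.5), np.float64(89.9), np.int32(299))
(5.6, np.float64(-104.2), np.float64(89.8), np.int32(294))
(5.65, np.float64(-107.9), np.float64(89.9), np.int32(299))
[603.00393023 291.50198165 109.41651416] [ 0.87139259 -0.49055691 -0.00537245] 5.7
```

Request:
send_rows --plan "0 0 0 0;0 0 0 0;0 0 0 0;0 0 0 0;0 0 0 0"

```text
time: 6.32
ee_pos: [600.5, 292.0, 109.4]
eef_rot: [0.682, 0.181, 0.686, -0.176]
contact_force: [1.1, -0.1, -0.5]
grip_width: 0.0
```

Request:
send_rows --plan "0 0 0 0;0 0 0 0;0 0 0 0;0 0 0 0;0 0 0 0"

```text
time: 6.95
ee_pos: [600.6, 291.9, 109.4]
eef_rot: [0.682, 0.181, 0.686, -0.177]
contact_force: [0.3, 0.1, -0.3]
grip_width: 0.2
```

Request:
send_rows --plan "0 0 0 0;0 0 0 0;0 0 0 0;0 0 0 0;0 0 0 0"

```text
time: 7.58
ee_pos: [600.6, 292.0, 109.4]
eef_rot: [0.682, 0.181, 0.686, -0.177]
contact_force: [0.6, 0.6, -0.4]
grip_width: 0.2
```

Request:
send_rows --plan "0 0 0 0;0 0 0 0;0 0 0 0;0 0 0 0"

```text
time: 8.07
ee_pos: [600.6, 292.0, 109.4]
eef_rot: [0.682, 0.181, 0.686, -0.177]
contact_force: [0.3, -0.5, 0.4]
grip_width: -0.2
```

```bash
python3 -c "
from h import *
for i in range(2): print(holeang())
s=readout.read_state();print(s['ee_pos'],pose(s)[0][:,2],s['time'])"
```

```text
(8.075, np.float64(-33.7), np.float64(141.5), np.int32(2))
(8.125, np.float64(-18.9), np.float64(115.1), np.int32(4))
[600.59905078 291.95190423 109.39846357] [ 0.87205157 -0.48936419 -0.006982  ] 8.175
```

Request:
send_rows --plan "0 0 0 0;0 0 0 0;0 0 0 0;0 0 0 0"

```text
time: 8.68
ee_pos: [600.6, 292.0, 109.4]
eef_rot: [0.682, 0.181, 0.686, -0.177]
contact_force: [-1.5, -0.8, 0.3]
grip_width: -0.3
```

Request:
send_rows --plan "0 0 0 0;0 0 0 0;0 0 0 0;0 0 0 0"

```text
time: 9.18
ee_pos: [600.6, 292.0, 109.4]
eef_rot: [0.682, 0.181, 0.686, -0.177]
contact_force: [-0.5, 0.3, -0.2]
grip_width: 0.2
```

Request:
send_rows --plan "0 0 0.12 0;0 -0.02 0.14 0;0 -0.02 0.14 0;0 -0.03 0.14 0;0 -0.03 0.13 0"

```text
time: 9.8
ee_pos: [618.7, 278.6, 109.4]
eef_rot: [0.683, 0.181, 0.685, -0.176]
contact_force: [0.3, 0.6, -0.0]
grip_width: -0.3
```

Request:
send_rows --plan "0 -0.03 0.11 0;0 -0.03 0.1 0;0 -0.03 0.08 0;0 -0.02 0.05 0;0 0 0 0"

```text
time: 10.42
ee_pos: [626.7, 269.7, 109.4]
eef_rot: [0.683, 0.181, 0.685, -0.177]
contact_force: [0.3, 0.0, -0.6]
grip_width: 0.1
```

```bash
python3 -c "
from h import *
for i in range(3): print(holeang())
s=readout.read_state();print(s['ee_pos'],s['contact_force'],s['time'])
cv2.imwrite('pics/t2.png',cv2.resize(eyes.camera('top')['img'][150:370,30:320],None,fx=2,fy=2))"
```

```text
(10.425, np.float64(-44.4), np.float64(90.7), np.int32(298))
(10.475, np.float64(-44.1), np.float64(90.7), np.int32(297))
(10.525, np.float64(-43.8), np.float64(90.7), np.int32(297))
[626.26886534 270.00093452 109.31778222] [-0.05052232 -0.55648931 -0.12919221] 10.575
```

View pics/t2.png

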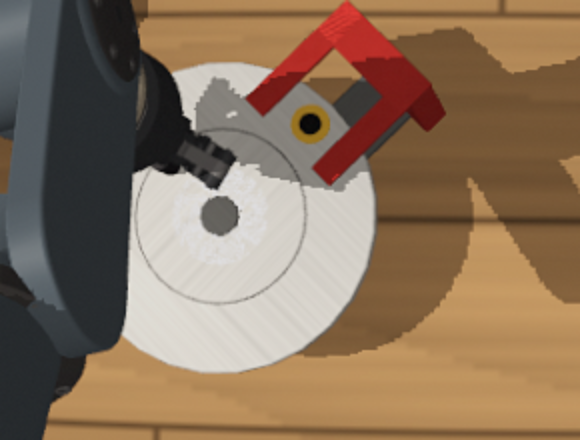

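The hole is in the middle of the slot at crop (311,124). The wheel is rebounding slowly at about 6°/s, so I'll let it settle.

Request:
send_rows --plan "0 0 0 0;0 0 0 0;0 0 0 0;0 0 0 0"

```text
time: 11.12
ee_pos: [625.6, 270.4, 109.2]
eef_rot: [0.682, 0.181, 0.686, -0.176]
contact_force: [0.4, 0.1, -0.2]
grip_width: 0.3
```

```bash
python3 -c "
from h import *
for i in range(3): print(holeang())
s=readout.read_state();print(s['ee_pos'],s['contact_force'],s['time'])"
```

```text
(11.125, np.float64(-40.1), np.float64(90.7), np.int32(292))
(11.175, np.float64(-39.9), np.float64(90.7), np.int32(292))
(11.225, np.float64(-39.6), np.float64(90.7), np.int32(291))
[625.69695371 270.35152913 109.18519242] [ 0.50514011 -0.3613908  -0.42494781] 11.275
```

Request:
send_rows --plan "-0.7 0 0 0;-0.5 0 0 0.6;0 0 0 1;0 0 0 0" --hand -0.3 --grip_force 20

```text
time: 11.78
ee_pos: [625.6, 269.9, 145.9]
eef_rot: [0.649, 0.276, 0.654, -0.273]
contact_force: [-0.1, -0.2, 0.6]
grip_width: 55.6
```

```bash
python3 -c "
from h import *
for i in range(3): print(holeang())
s=readout.read_state();print(s['ee_pos'],s['grip_width'],pose(s)[0][:,1:],s['time'])"
```

```text
(11.775, np.float64(-37.0), np.float64(90.7), np.int32(296))
(11.825, np.float64(-36.8), np.float64(90.6), np.int32(296))
(11.875, np.float64(-36.6), np.float64(90.6), np.int32(295))
[625.50887291 269.91375137 145.58996555] 55.91275967656606 [[ 0.7150578   0.69905013]
 [ 0.69906262 -0.71502109]
 [ 0.00194847 -0.00858875]] 11.925
```

Request:
send_rows --plan "0 -0.05 -0.94 0;0 0 0 0;0.7 0 0 0;0.65 0 0 0;0 0 0 0"

```text
time: 12.55
ee_pos: [601.0, 292.4, 104.2]
eef_rot: [0.65, 0.274, 0.656, -0.27]
contact_force: [0.3, 0.3, 0.6]
grip_width: 55.9
```

```bash
python3 -c "
from h import *
for i in range(2): print(holeang())
s=readout.read_state();print(s['ee_pos'],s['contact_force'],s['time'])"
```

```text
(12.55, np.float64(-34.3), np.float64(90.8), np.int32(288))
(12.6, np.float64(-34.2), np.float64(90.8), np.int32(288))
[602.52049305 292.72849032 105.97509146] [-0.33473955 -0.64371903  1.11751507] 12.65
```

Request:
send_rows --plan "0 -0.04 0.1 0;0 0 0 0;0 0 0 0;0 0 0 0;0 0 0 0" --hand 1 --grip_force 20

```text
time: 13.28
ee_pos: [605.8, 290.7, 108.2]
eef_rot: [0.652, 0.276, 0.653, -0.268]
contact_force: [1.5, 1.3, -0.7]
grip_width: 12.9
```

```bash
python3 -c "
from h import *
for i in range(3): print(holeang())
s=readout.read_state();print(s['ee_pos'],s['contact_force'],s['grip_width'],s['time'])"
```

```text
(13.275, np.float64(-33.5), np.float64(90.8), np.int32(281))
(13.325, np.float64(-33.5), np.float64(90.8), np.int32(281))
(13.375, np.float64(-33.5), np.float64(90.8), np.int32(281))
[605.82621967 290.73551986 108.1523221 ] [ 1.14298672  0.98302392 -2.00057605] 12.882004169884615 13.425
```

Request:
send_rows --plan "0 0.01 0.11 0.3;0 0.01 0.11 0.3;0 0.01 0.11 0.3;0 0 0 0;0 0 0 0"

```text
time: 14.05
ee_pos: [612.5, 285.7, 108.2]
eef_rot: [0.627, 0.329, 0.63, -0.319]
contact_force: [0.9, 1.5, -1.0]
grip_width: 13.0
```

```bash
python3 -c "
from h import *
for i in range(3): print(holeang())
s=readout.read_state();print(s['ee_pos'],s['contact_force'],s['grip_width'],s['time'])"
```

```text
(14.05, np.float64(-42.8), np.float64(90.7), np.int32(298))
(14.1, np.float64(-42.9), np.float64(90.7), np.int32(296))
(14.15, np.float64(-42.9), np.float64(90.7), np.int32(297))
[612.59386457 285.61459452 108.17701495] [ 0.36913773  1.90728857 -0.15334828] 12.917335502444283 14.2
```

Within 2°, and stopped. I'll release, let it settle, then lift clear.

Request:
send_rows --plan "0 0 0 0;0 0 0 0;0 0 0 0;0 0 0 0;0 0 0 0" --hand -0.3

```text
time: 14.82
ee_pos: [612.5, 284.2, 108.7]
eef_rot: [0.627, 0.328, 0.63, -0.32]
contact_force: [-0.3, 0.3, 0.0]
grip_width: 55.5
```

Request:
send_rows --plan "-0.5 0 0 0;-0.8 0 0 0;-1 0 0 0;-1 0 0 0;0 0 0 0"

```text
time: 15.45
ee_pos: [613.2, 283.1, 214.6]
eef_rot: [0.628, 0.329, 0.629, -0.319]
contact_force: [1.1, -0.7, -0.7]
grip_width: 55.2
```

Request:
send_rows --plan "0 0 -1 0;0 0 -1 0;0 0 -1 0;0 0 -1 0;0 0 0 0"

```text
time: 16.08
ee_pos: [539.9, 381.8, 212.8]
eef_rot: [0.627, 0.328, 0.63, -0.321]
contact_force: [-0.0, -0.0, -0.2]
grip_width: 55.3
```

```bash
python3 -c "
from h import *
for i in range(6): print(holeang())
s=readout.read_state();print(s['ee_pos'],s['contact_force'],s['grip_width'],s['time'])
cv2.imwrite('pics/t3.png',cv2.resize(eyes.camera('top')['img'][150:370,30:320],None,fx=2,fy=2))"
```

```text
(16.075, np.float64(-43.0), np.float64(90.7), np.int32(291))
(16.125, np.float64(-43.0), np.float64(90.7), np.int32(291))
(16.175, np.float64(-43.0), np.float64(90.7), np.int32(291))
(16.225, np.float64(-43.0), np.float64(90.7), np.int32(291))
(16.275, np.float64(-43.0), np.float64(90.7), np.int32(291))
(16.325, np.float64(-43.0), np.float64(90.7), np.int32(291))
[542.77943067 379.44559772 213.47178064] [-0.54557534  0.51416637  0.14936304] 55.555787009975404 16.375
```

View pics/t3.png

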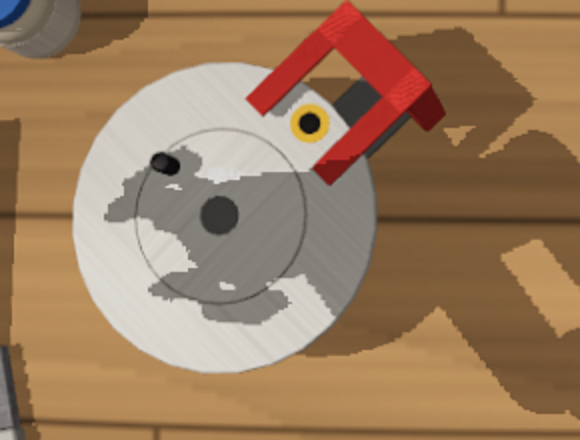

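The hole sits centred between the prongs at crop (310,123). The wheel is still and the arm is clear, so I'm handing in.

```bash
python3 -c "
from rig import bot
print(bot.close_job())"
```

```text
the job is handed in; nothing more can be done
None
```

The wheel is at rest with its hole in the guard's slot, and I handed the job in at about 16.4 s of the 54 s allowed.

- **Spin:** I pushed the peg clockwise with the shut fingers and let go. The wheel then ran free for about 4 s, at about 1.3 rad/s when I measured it.
- **Slowing:** I caught the peg with the fingers giving way ahead of it. The wheel was still turning when they met, by my estimate, because the arm hid the hole and I couldn't measure the speed or the contact force at that moment.
- **Correction:** The wheel rebounded at about 0.1 rad/s and crept about 11° off. I gripped the peg, turned it back, released it and moved the arm away.

**Last checks:** Six top-camera readings over 0.25 s all put the hole at -43.0°, with the slot at about -44.8°. That is roughly 3 mm off centre against the 18 mm allowed, with no visible motion. The fingers are open and clear of the wheel, and the arm stayed on its side of the bench, well away from the idle wheel and vase.

One measurement disagreed: slot bearings taken from the prong tips scattered between -42° and -47°. I used the value from the whole guard.

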